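Put the sanding block and plane away by height

ROBOT

A 7-joint arm with a two-finger parallel gripper is mounted at the origin on the work surface. World frame = base frame: x ahead of the robot, y to its left, z up, the work surface at z = 0. Lengths are in m, angles in degrees, forces in N, time in s.
With the tool pointing down it reaches from about 0.375 to 0.925 m from the base axis. Payload 3.1 kg.
Tool frame: the origin (TCP) lies where the fingers leave the gripper's body, on its centre line; the fingertips stand 73 mm ahead of it and the grasp point (between the pads) lies 54 mm ahead of it; z points along the fingers, y is the line along which they close (so a half turn about z gives the same grasp; the last joint's range is limited). The gripper opens to 85 mm and grips with 20 to 120 N. Pads are 22 mm wide; open, the fingers measure 114 mm over their backs; the gripper's body (76 mm by 85 mm) begins 54 mm behind the grasp point. The pads swing forward as they close: fully open they stand 13 mm farther back than shut.
Start: joints at [57.937, 21.939, 2.515, 91.553, -1.026, 66.532, -2.859], TCP at [0.29, -0.582, 0.304] pointing down, gripper open.
Joint ranges: [-149.38, 149.38], [-23.57, 123.04], [-84.95, 90], [0, 143.3], [-89.99, 269.99], [3.08, 112.72], [-163.45, 163.45]. Speed limits (degrees/s): [159.86, 159.86, 180, 180, 180, 180, 180].

INTERFACE

Orientations are given as a 3x3 rotation matrix whose columns are the frame's x, y, z axes.
In Python, from plant import ctrl gives the robot as it stands. Calls block until the motion is done:
- ctrl.move_to(position, orientation): joint-space move of the TCP to a pose.
- ctrl.line_to(position, rot=None, speed=0.15): straight line of the TCP; rot=None keeps the orientation; speed is the mean speed in m/s.
- ctrl.goto_joints(angles): joint-space move.
- ctrl.grip(opening, force=None): opening from 0.0 (shut) to 1.0 (fully open); force is the grip in N (None keeps the last); returns when the fingers have stopped.
- ctrl.pause(seconds).
- ctrl.ik(position, orientation): joint angles nearest the present ones, or None.
- ctrl.camera(name): name is "scene" or "top" or "wrist"; returns a dict with "color" (480x640x3 uint8, red, green, blue), "z_map" (480x640 float32, m along the optical axis (not along the pixel's ray), 0 where there is no reading), "vertical_fov" (degrees; the focal length in pixels is half the picture's height over the tangent of half this angle, whatever the lens; pixels are square), "cx", "cy" (the principal point, pixels), "rvec" (rotation vector, rad) and "tvec" (3), from world to camera coordinates, as OpenCV has them. Camera axes: x right, y down, z forward; pixel columns grow to the right and rows downward; lengths in m; the calibration is good to about 2 mm. A picture is of the moment at which its call begins.
A pose or a line that the arm cannot do raises ctrl.PlanningError and nothing moves.
- ctrl.close_job(): hands the job in; it is judged then, once.
Trained networks look in the newest picture that a camera, given by its name, has taken for a name from the list of things; names that differ only in an ending like _2 or _b are one class to them, and where a whole thing is asked for, a point or a joint stands for the part that bears it (a point fixed in the world has none). Each returns a list of dicts, best first, with "confidence" (0 to 1); they miss things now and then, are a little off and sometimes report something else, mostly with a low value. They report only what shows in the picture. A call takes as long as a camera call. They do not tell look-alikes from the thing itself.
- ctrl.recognise(query, camera): "bbox" ([left, top, width, height] as shares, 0 to 1, of the picture: columns of its width, rows of its height, round what is visible of it).
- ctrl.masks_of(query, camera): "region" (480x640 bool, what is visible of it) and "bbox" ([left, top, width, height] as shares, 0 to 1, of the picture: columns of its width, rows of its height, round what is visible of it).
- ctrl.spot_point(query, camera): "centre" ([row, column] as shares, 0 to 1, of the picture: columns of its width, rows of its height: a listed point, or the origin of a listed thing).
Readings, each from a call of its own:
- ctrl.get_time_s(): time.
- ctrl.get_joint_positions(): joint angles.
- ctrl.get_qvel(): joint speeds.
- ctrl.get_joint_torque(): joint torques, N m.
- ctrl.get_position(): TCP position.
- ctrl.get_tcp_rot(): TCP orientation.
- ctrl.get_wrist_force(): force on the tool from outside, world axes, zero at the start.
- ctrl.get_torque(): the same for the moment, N m.
- ctrl.get_gripper_width(): opening from 0.0 (shut) to 1.0 (fully open).
- ctrl.get_grasp_force(): force on a finger pad.
Only numpy, scipy, OpenCV 4.12 (cv2) and the standard library are available. Lean on these libraries where they do the work, as an engineer would, in place of code of your own. Each camera call takes 0.05 s, during which the arm holds its last target. There are 200 camera calls.

TASK

Put the low wooden sanding block and the blue hand plane away in the stepped dark wooden rack, each on the tier whose headroom fits its height most closely: the block on the low-headroom bottom tier, the plane on the tall-headroom tier above. Each should lie flat on its sole, end-on (lengthwise into the rack), with about half of its length under the board that roofs its tier.

Things in the scene. Friction and masses are not known exactly. Their poses are not given: they have to be found in the camera images.
- block_center (a point): Sanding block: low wooden slab with a thin dark sole and two lines along its top, 110 long (own x) x 52 wide (y) x 36 mm high, 0.16 kg, ends alike. The point is its centre, 18 mm above its sole. Starts flat on the bench, x roughly away from the robot. (The plain offcut nearby, 95 x 48 x 66 mm high, is not wanted.)
- plane_center (a point): Blue plastic hand plane, 80 mm high, 0.3 kg, starts on its sole, nose (+x) roughly away from the robot. The point: mid-line, mid-length, 40 mm above the sole. Body 160 (x) x 48 mm (y), up to 22 mm above the sole. Rear handle: upright block 34 (x) x 22 mm (y), 22 to 80 mm above the sole, middle at x = -36 mm. Front knob: 32 mm across at x = +48 mm, top at 80 mm. Mass centre near x = -5 mm.
- low_edge (a point): On the floor of the fixed rack's bottom tier, below the middle of the front edge of the board roofing it; x points into the rack (away from the robot), z up. Floor 10 mm above the bench, from x = -65 mm; roof board 12 mm thick from x = 0 to 190 mm, headroom 50 mm. Inner width 240 mm, side walls only from x = 0. A 14 mm high lip at x = 184 mm ends the tier.
- high_edge (a point): On the floor of the rack's upper tier (top of the bottom tier's roof, 72 mm above the bench), below the middle of the front edge of the rack's top board; x into the rack, z up; 85 mm behind and 62 mm above low_edge. Floor from x = -85 mm; top board 12 mm thick from x = 0 to 105 mm, headroom 96 mm. Inner width 240 mm, side walls only from x = 0. A 14 mm high lip at x = 99 mm.
Mind the look-alikes: they are no part of the job. What is shaped like the part that bears block_center but orange or pink is not meant. There is more than one size of the part that bears plane_center; the job needs the smaller.

How it is judged (in metres and radians):
At the end, for the whole second after the job is handed in: Block flat on the bottom tier, centre at most 22 mm in front of the edge of the board above; plane flat on the upper tier, centre at most 25 mm in front of the top board's edge. Both level, within 100 mm of the mid-line, lengthwise within 0.35 rad (either end first), at rest (x of block_center in the frame of low_edge above -0.022 m and y of block_center in the frame of low_edge between -0.1 and 0.1 m and z of block_center in the frame of low_edge between 0.01 and 0.026 m and angle between each of block_center, plane_center's own z axis and vertical below 0.1 rad and angle between the x axis of block_center and the x axis of low_edge, either way round below 0.35 rad and x of plane_center in the frame of high_edge above -0.025 m and y of plane_center in the frame of high_edge between -0.1 and 0.1 m and z of plane_center in the frame of high_edge between 0.03 and 0.05 m and angle between the x axis of plane_center and the x axis of high_edge, either way round below 0.35 rad and linear speed of each of sanding_block, plane below 0.02 m/s); the robot touches nothing.
It also fails if it takes over 72 s, if anything falls off the work surface, if the arm or the gripper's body presses on something with over 40 N, if the wrist force passes 120 N, or if a joint passes its speed limit or range.

## Working session

There is one attempt and no reset: what is moved stays moved. The work goes in short steps, each a Python script; the robot and the scene stay as the last script left them, time stands still between calls to the robot, and variables do not carry over. Pictures are saved under pics/ and viewed, at most 10 in all, crops included, and the job is handed in when it is done.

```bash
mkdir -p pics; ls
cat > h.py <<'E'
import numpy as np, cv2
from plant import ctrl
def K(c):
    f=240/np.tan(np.radians(c["vertical_fov"])/2)
    return f
def cloud(c):
    f=K(c); z=c["z_map"]; v,u=np.mgrid[:480,:640]
    P=np.stack([(u-c["cx"])/f*z,(v-c["cy"])/f*z,z],-1)
    R=cv2.Rodrigues(np.array(c["rvec"],float))[0]
    W=(P-np.array(c["tvec"]).ravel())@R
    W[z==0]=np.nan
    return W
def save(c,n): cv2.imwrite("pics/"+n,c["color"][:,:,::-1])
E
python3 - <<'E'
from h import *
a=[]
for n in ["scene","top"]:
    c=ctrl.camera(n); W=cloud(c); np.save(n+".npy",W); save(c,n+".png")
    for q in ["block_center","plane_center","low_edge","high_edge"]:
        for d in ctrl.spot_point(q,n):
            r,k=d["centre"]; r=min(int(r*480),479);k=min(int(k*640),639)
            print(n,q,round(d["confidence"],2),(k,r),W[r,k].round(3))
    for q in ["block_center","plane_center"]:
        for d in ctrl.masks_of(q,n):
            m=d["region"]; p=W[m]; p=p[~np.isnan(p[:,0])]
            if len(p)<5: continue
            print(n,q,round(d["confidence"],2),(np.array(d["bbox"])*[640,480,640,480]).round(), np.percentile(p,[2,50,98],axis=0).round(3).tolist(), c["color"][m].mean(0).round())
print(ctrl.get_time_s())
E
```

```text
pics
scene block_center 0.96 (287, 270) [ 0.504 -0.184  0.038]
scene block_center 0.77 (346, 234) [ 0.4   -0.024  0.037]
scene block_center 0.58 (240, 233) [ 0.357 -0.289  0.038]
scene plane_center 0.77 (154, 223) [ 0.37  -0.484  0.11 ]
scene plane_center 0.56 (217, 286) [ 0.569 -0.339  0.081]
scene low_edge 0.87 (471, 268) [0.689 0.168 0.18 ]
scene block_center 0.81 [330. 211.  36.  36.] [[0.317, -0.049, 0.002], [0.382, -0.019, 0.036], [0.428, 0.018, 0.041]] [156.  72.   6.]
scene block_center 0.71 [276. 251.  23.  43.] [[0.437, -0.209, 0.005], [0.507, -0.185, 0.037], [0.544, -0.161, 0.041]] [107.  67.  31.]
scene block_center 0.62 [218. 218.  47.  29.] [[0.311, -0.337, 0.002], [0.352, -0.282, 0.035], [0.377, -0.228, 0.041]] [145.  74.  91.]
scene block_center 0.49 [413. 225. 180. 121.] [[0.484, 0.137, 0.007], [0.684, 0.257, 0.098], [0.749, 0.422, 0.184]] [53. 30. 16.]
scene plane_center 0.66 [144. 192.  32.  76.] [[0.219, -0.524, 0.004], [0.362, -0.489, 0.033], [0.415, -0.462, 0.111]] [ 20.  53. 108.]
scene plane_center 0.6 [202. 257.  39.  67.] [[0.465, -0.369, 0.007], [0.567, -0.
[... 391 characters left out ...]
_edge 0.69 (161, 184) [0.612 0.289 0.073]
top block_center 0.9 [270. 257.  28.  52.] [[0.313, -0.045, 0.002], [0.366, -0.015, 0.036], [0.418, 0.015, 0.04]] [203. 123.  16.]
top block_center 0.82 [338. 216.  22.  42.] [[0.429, -0.209, 0.015], [0.479, -0.184, 0.036], [0.534, -0.158, 0.04]] [154. 109.  58.]
top plane_center 0.85 [391. 191.  37.  62.] [[0.45, -0.372, 0.002], [0.522, -0.335, 0.024], [0.598, -0.303, 0.082]] [ 85. 107. 159.]
top plane_center 0.7 [459. 265.  47.  88.] [[0.204, -0.528, 0.004], [0.302, -0.487, 0.032], [0.406, -0.462, 0.11]] [ 52. 103. 164.]
top plane_center 0.59 [ 85. 118. 148. 139.] [[0.465, 0.142, 0.005], [0.61, 0.272, 0.073], [0.73, 0.407, 0.183]] [99. 62. 35.]
0.7
```

View pics/scene.png

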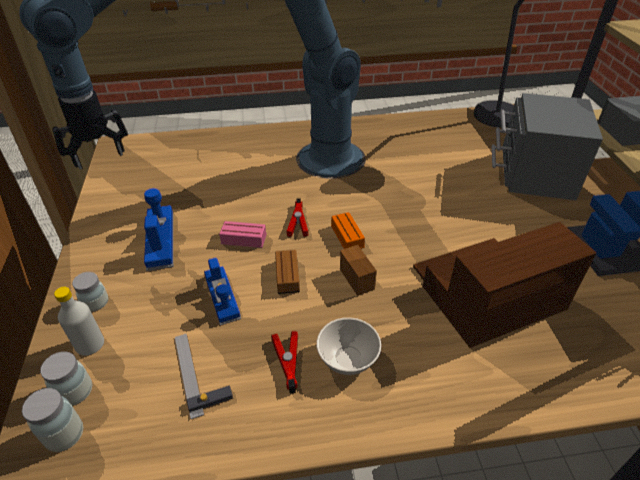

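View pics/top.png

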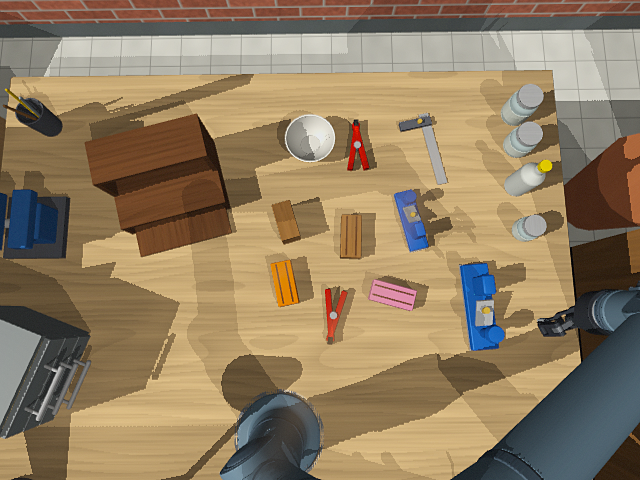

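Run:
```python
from h import *
W=np.concatenate([np.load("scene.npy").reshape(-1,3),np.load("top.npy").reshape(-1,3)])
W=W[~np.isnan(W[:,0])]
def box(l,h,z0,z1):
    m=(W[:,0]>l[0])&(W[:,0]<h[0])&(W[:,1]>l[1])&(W[:,1]<h[1])&(W[:,2]>z0)&(W[:,2]<z1); return W[m]
R=((.42,.08),(.85,.48))
for n,l,h,z0,z1 in [("block",(.41,-.23),(.56,-.14),.03,.045),("planebody",(.43,-.39),(.63,-.29),.015,.03),("planetop",(.43,-.39),(.63,-.29),.074,.09),("rtop",*R,.17,.19),("rmid",*R,.066,.078),("rlow",*R,.006,.014)]:
    p=box(l,h,z0,z1); c,s,a=cv2.minAreaRect(p[:,:2].astype(np.float32))
    print(n,len(p),np.round(c,4),np.round(s,4),round(a,1),"z",np.median(p[:,2]).round(4), "corners",cv2.boxPoints((c,s,a)).round(3).tolist())
p=box((.43,-.39),(.63,-.29),.074,.09)
for m in (p[:,0]<.525,p[:,0]>=.525): print(p[m].mean(0).round(4),p[m].min(0).round(3),p[m].max(0).round(3),m.sum())
# other objects
p=box((.3,-.6),(.95,.6),.02,.3)
```

```text
block 1655 [ 0.488  -0.1835] [0.0523 0.1187] 87.8 z 0.0367 corners [[0.42800000309944153, -0.2070000022649765], [0.5460000038146973, -0.21199999749660492], [0.5479999780654907, -0.1599999964237213], [0.4300000071525574, -0.1550000011920929]]
planebody 1305 [ 0.5291 -0.3391] [0.1619 0.0499] 13.7 z 0.0226 corners [[0.4449999928474426, -0.33399999141693115], [0.4560000002384186, -0.38199999928474426], [0.6140000224113464, -0.3440000116825104], [0.6019999980926514, -0.29600000381469727]]
planetop 489 [ 0.5336 -0.3387] [0.1198 0.0286] 13.2 z 0.0802 corners [[0.47200000286102295, -0.33799999952316284], [0.4790000021457672, -0.3659999966621399], [0.5950000286102295, -0.33899998664855957], [0.5889999866485596, -0.3109999895095825]]
rtop 10649 [0.6665 0.291 ] [0.1125 0.2674] 14.8 z 0.1806 corners [[0.578000009059906, 0.4059999883174896], [0.6460000276565552, 0.1469999998807907], [0.7549999952316284, 0.17599999904632568], [0.6869999766349792, 0.4350000023841858]]
rmid 7553 [0.6257 0.2805] [0.1959 0.268 ] 14.7 z 0.0724 corners [[0.4970000088214874, 0.38499999046325684], [0.5649999976158142, 0.12600000202655792], [0.7549999952316284, 0.17599999904632568], [0.6859999895095825, 0.4350000023841858]]
rlow 4004 [0.6354 0.2805] [0.3918 0.4292] 89.8 z 0.0102 corners [[0.41999998688697815, 0.08500000089406967], [0.8489999771118164, 0.08399999886751175], [0.8510000109672546, 0.47600001096725464], [0.421999990940094, 0.47699999809265137]]
[ 0.4943 -0.3473  0.0799] [ 0.474 -0.36   0.074] [ 0.514 -0.334  0.085] 247
[ 0.5762 -0.3282  0.08  ] [ 0.559 -0.342  0.074] [ 0.593 -0.314  0.087] 242
```

The scene picture shows the wooden block at (287,270), the small plane at (220,290), the offcut at (357,270), and the rack around (505,280), turned about 15°. The top picture agrees, and the knob of the small plane points away from the robot. The two-view heights (36.7, 80 and 72 mm) match the text. I'll hover over the block and refine with the wrist camera.

```bash
cat >> h.py <<'E'
LE=np.array([.531,.2555,.010]); HE=np.array([.612,.2765,.072]); RA=np.radians(14.8)
def rot(a):
    best=None
    for s in (1,-1):
        y=s*np.array([-np.sin(a),np.cos(a),0]); z=np.array([0,0,-1.]); R=np.stack([np.cross(y,z),y,z],1)
        d=np.sum(R*ctrl.get_tcp_rot())
        if best is None or d>best[0]: best=(d,R)
    return best[1]
def off(p,a,dx,dy=0,z=0):
    return np.array([p[0]+dx*np.cos(a)-dy*np.sin(a),p[1]+dx*np.sin(a)+dy*np.cos(a),z])
def fit(W,c,r,z0,z1):
    p=W.reshape(-1,3); p=p[~np.isnan(p[:,0])]
    p=p[(np.hypot(p[:,0]-c[0],p[:,1]-c[1])<r)&(p[:,2]>z0)&(p[:,2]<z1)]
    q,s,a=cv2.minAreaRect(p[:,:2].astype(np.float32))
    if s[0]<s[1]: a+=90
    a=(a+90)%180-90
    return np.round(q,4),np.round(s,4),round(a,2),np.median(p[:,2]).round(4),len(p)
E
python3 - <<'E'
from h import *
print(ctrl.get_tcp_rot().round(2).tolist())
a=np.radians(-2.2)
ctrl.move_to(off((.488,-.1835),a,-.03,0,.30),rot(a))
c=ctrl.camera("wrist"); save(c,"w1.png"); W=cloud(c)
print(fit(W,(.488,-.1835),.075,.03,.042)); print(ctrl.get_time_s(),ctrl.get_joint_positions())
E
```

```text
[[0.9, 0.45, 0.0], [0.45, -0.9, -0.0], [0.0, 0.0, -1.0]]
(array([ 0.4866, -0.1845]), array([0.052 , 0.1094]), -2.34, np.float64(0.0365), 9295)
2.3417 [ 26.81149382   5.67180149 -10.27061069 112.44817689   1.16883988
  61.9568527  -76.29415865]
```

View pics/w1.png

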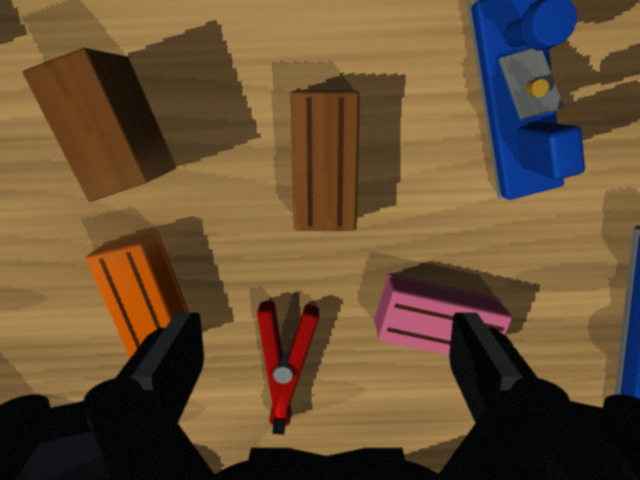

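The wrist view shows the block at (325,160), clear of its neighbours, and the fit of 52 x 109 mm is good. Next I'll grasp near its rear end.

Run:
```python
from h import *
a=np.radians(-2.34); g=(.4866,-.1845)
R=rot(a)
ctrl.line_to(off(g,a,-.031,0,.12),R,.25)
ctrl.line_to(off(g,a,-.031,0,.075),R,.12)
print(ctrl.get_wrist_force().round(1))
ctrl.grip(0.0,60); print(ctrl.get_gripper_width(),ctrl.get_grasp_force())
ctrl.line_to(off(g,a,-.031,0,.25),R,.25)
print(ctrl.get_gripper_width(),ctrl.get_grasp_force(),ctrl.get_wrist_force().round(1))
R=rot(RA)
ctrl.move_to(off(LE,RA,-.16,0,.25),R)
ctrl.line_to(off(LE,RA,-.16,0,.097),R,.2)
c=ctrl.camera("wrist"); save(c,"w2.png"); c=ctrl.camera("scene"); save(c,"s2.png");np.save("s2.npy",cloud(c))
print(ctrl.get_time_s(),ctrl.get_position(),ctrl.get_joint_positions().round(0))
```

```text
[ 0.8 -0.6 -0.3]
0.6023056704583488 63.6867356300354
0.5985924459095637 62.87985563278198 [ 0.1 -0.4 -2.4]
7.5083 [0.37758841 0.21517997 0.09829004] [  -5.   21.  -33.  127.   19.   36. -127.]
```

View pics/w2.png

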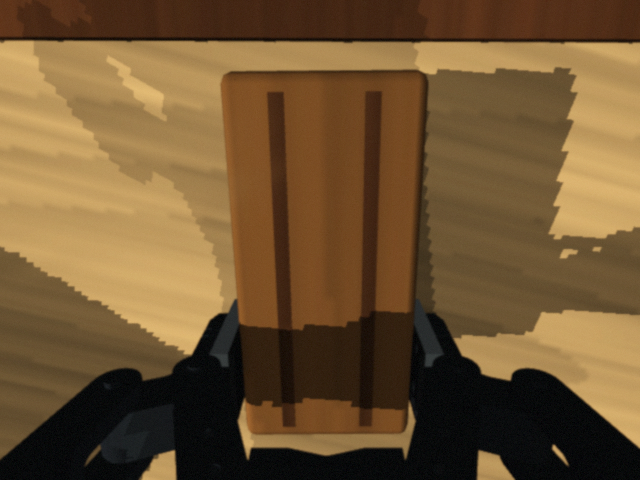

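View pics/s2.png

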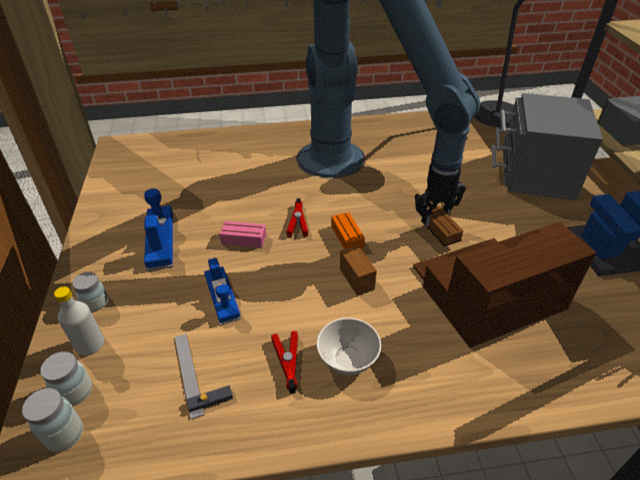

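The block is held straight in line with the rack: its front end is at row 72 and the rack's front edge at row 40. I'll check its pitch, insert it, lower it and release.

Run:
```python
from h import *
W=cloud(ctrl.camera("wrist"))
p=W[90:300,300:350].reshape(-1,3); A=np.c_[p[:,:2],np.ones(len(p))]; print("slope",np.linalg.lstsq(A,p[:,2],rcond=None)[0].round(3),np.median(p[:,2]))
print(fit(W,off(LE,RA,-.11),.09,.047,.075))
R=rot(RA)
ctrl.line_to(off(LE,RA,-.026,0,.094),R,.12)
print(ctrl.get_wrist_force().round(1))
for z in (.090,.087,.0855):
    ctrl.line_to(off(LE,RA,-.026,0,z),R,.05); f=ctrl.get_wrist_force(); print(z,f.round(1))
    if f[2]>4: break
ctrl.grip(1.0)
print(ctrl.get_wrist_force().round(1),ctrl.get_time_s())
ctrl.line_to(off(LE,RA,-.026,0,.14),R,.2)
ctrl.line_to(off(LE,RA,-.12,0,.30),R,.3)
c=ctrl.camera("wrist"); save(c,"w3.png"); W=cloud(c)
print("block part",fit(W,off(LE,RA,-.03),.06,.036,.056))
print("low front",fit(W,off(LE,RA,-.03),.25,.066,.078))
c=ctrl.camera("scene"); save(c,"s3.png")
```

```text
** On entry to DLASCL parameter number  4 had an illegal value
 ** On entry to DLASCL parameter number  4 had an illegal valueTraceback (most recent call last):
  File "<stdin>", line 3, in <module>
    x, resids, rank, s = _umath_linalg.lstsq(a, b, rcond,
                         ~~~~~~~~~~~~~~~~~~~^^^^^^^^^^^^^
                                             signature=signature)
                                             ^^^^^^^^^^^^^^^^^^^^
    raise LinAlgError("SVD did not converge in Linear Least Squares")
numpy.linalg.LinAlgError: SVD did not converge in Linear Least Squares
```

Run:
```python
from h import *
W=cloud(ctrl.camera("wrist"))
p=W[75:300,250:400].reshape(-1,3); p=p[~np.isnan(p[:,0])]; print(len(p))
if len(p)>50:
    A=np.c_[p[:,:2],np.ones(len(p))]; print("slope",np.linalg.lstsq(A,p[:,2],rcond=None)[0].round(3),np.median(p[:,2]))
S=np.load("s2.npy"); 
p=S.reshape(-1,3); d=p[:,:2]-LE[:2]; u=d@[np.cos(RA),np.sin(RA)]; v=d@[-np.sin(RA),np.cos(RA)]
m=(u>-.17)&(u<-.07)&(abs(v)<.02)&(p[:,2]>.045)&(p[:,2]<.075)
print(m.sum()); print(np.polyfit(u[m],p[m,2],1), u[m].min(),u[m].max(),v[m].mean())
```

```text
33599
slope [-0.001  0.001  0.059] 0.05881017075795029
446
[-0.04818208  0.05325213] -0.16996942625836603 -0.07095936495096752 0.00047828089985836337
```

The block is level in the grip, with its top at 58.8 mm and its sole 76 mm below the TCP.

Run:
```python
from h import *
R=rot(RA)
ctrl.line_to(off(LE,RA,-.026,0,.094),R,.12)
print(ctrl.get_wrist_force().round(1),ctrl.get_position())
for z in (.090,.087,.0855):
    ctrl.line_to(off(LE,RA,-.026,0,z),R,.05); f=ctrl.get_wrist_force(); print(z,f.round(1))
    if f[2]>4: break
ctrl.grip(1.0)
print(ctrl.get_wrist_force().round(1),ctrl.get_time_s())
ctrl.line_to(off(LE,RA,-.026,0,.14),R,.2)
ctrl.line_to(off(LE,RA,-.12,0,.30),R,.3)
c=ctrl.camera("wrist"); save(c,"w3.png"); W=cloud(c)
print("block part",fit(W,off(LE,RA,-.03),.06,.036,.056))
p=W.reshape(-1,3); p=p[~np.isnan(p[:,0])]; d=p[:,:2]-LE[:2]; u=d@[np.cos(RA),np.sin(RA)]; v=d@[-np.sin(RA),np.cos(RA)]
m=(u<.05)&(u>-.05)&(p[:,2]>.066)&(p[:,2]<.078); print("roof u min",np.percentile(u[m],1))
m=(u<.0)&(u>-.1)&(p[:,2]>.038)&(p[:,2]<.055); print("block u,v",u[m].min(),u[m].max(),v[m].min(),v[m].max())
```

```text
[ 0.4 -0.5 -1.6] [0.50486498 0.24866751 0.0937158 ]
0.09 [-1.   0.8 -1.9]
0.087 [ 0.2  0.5 -1.3]
0.0855 [-2.  -1.1  5.4]
[ 0.4 -0.1 -0.1] 10.0667
block part (array([0.5097, 0.2491]), array([0.0566, 0.052 ]), 15.13, np.float64(0.0465), 6277)
roof u min 0.003409999658212386
block u,v -0.09981420928225833 -1.8471780373151197e-05 -0.2425859164788157 0.025236714178780033
```

View pics/w3.png

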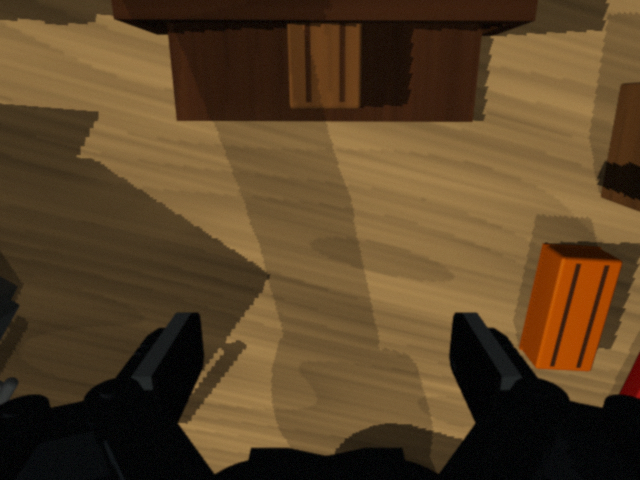

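The block sits flat, its top at 46.5 mm, with its rear end at (325,105) and about half its length under the roof. Next is the plane.

Run:
```python
from h import *
a=np.radians(13.4)
ctrl.move_to(np.array([.494,-.347,.30]),rot(a))
c=ctrl.camera("wrist"); W=cloud(c)
b=fit(W,(.53,-.339),.1,.017,.028); print(b)
h=fit(W,(.494,-.347),.032,.074,.088); print(h)
print(fit(W,(.576,-.328),.03,.074,.088))
a=np.radians(h[2] if abs(h[2]-13.4)<3 else 13.4); g=h[0]; R=rot(a)
if np.hypot(*(g-[.494,-.347]))>.01: raise SystemExit("check")
ctrl.line_to(off(g,a,-.003,0,.17),R,.25)
ctrl.line_to(off(g,a,-.003,0,.115),R,.12); print(ctrl.get_wrist_force().round(1))
ctrl.grip(0.0,80); print(ctrl.get_gripper_width(),ctrl.get_grasp_force())
ctrl.line_to(off(g,a,-.003,0,.32),R,.2)
print(ctrl.get_gripper_width(),ctrl.get_grasp_force(),ctrl.get_wrist_force().round(1))
R=rot(RA)
ctrl.move_to(off(HE,RA,-.19,0,.32),R)
ctrl.line_to(off(HE,RA,-.19,0,.197),R,.2)
c=ctrl.camera("wrist"); save(c,"w4.png"); np.save("w4.npy",cloud(c)); c=ctrl.camera("scene"); save(c,"s4.png"); np.save("s4.npy",cloud(c))
print(ctrl.get_time_s(),ctrl.get_position())
```

```text
(array([ 0.5288, -0.341 ]), array([0.1558, 0.048 ]), 13.38, np.float64(0.0224), 5705)
(array([ 0.4944, -0.3493]), array([0.0333, 0.0216]), 13.52, np.float64(0.0801), 1409)
(array([ 0.5754, -0.3298]), array([0.0293, 0.0281]), 12.25, np.float64(0.0803), 1652)
[-0.2 -1.   0.3]
0.25075212650656087 78.68583798408508
0.24522020876607944 78.22667241096497 [ 0.1  0.4 -2.3]
19.4417 [0.42976955 0.22873416 0.19879497]
```

View pics/s4.png

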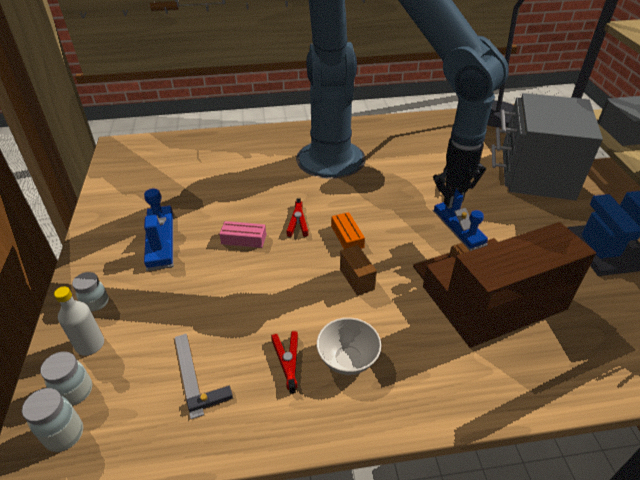

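View pics/w4.png

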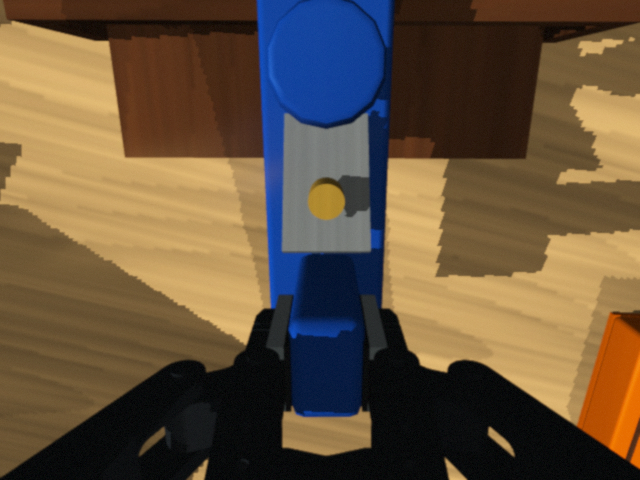

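The plane is held by its handle at (327,370), nose toward the rack and in line with it. I'll check pitch, then insert.

Run:
```python
from h import *
W=np.load("w4.npy"); ax=np.array([np.cos(RA),np.sin(RA)])
p=W[:300,265:395].reshape(-1,3); p=p[~np.isnan(p[:,0])]; d=p[:,:2]-HE[:2]; u=d@ax; v=d@[-ax[1],ax[0]]
for z0,z1 in ((.09,.12),(.15,.18)):
    m=(p[:,2]>z0)&(p[:,2]<z1)&(u<-.05)&(abs(v)<.026); print(m.sum(),np.median(p[m,2]),np.polyfit(u[m],p[m,2],1),u[m].min(),u[m].max())
R=rot(RA)
ctrl.line_to(off(HE,RA,-.19,0,.1935),R,.1)
ctrl.line_to(off(HE,RA,-.044,0,.1935),R,.1)
print(ctrl.get_wrist_force().round(1),ctrl.get_position())
for z in (.190,.188,.1865):
    ctrl.line_to(off(HE,RA,-.044,0,z),R,.05); f=ctrl.get_wrist_force(); print(z,f.round(1))
    if f[2]>4: break
c=ctrl.camera("scene"); save(c,"s5.png"); print(ctrl.get_time_s())
```

```text
15076 0.10542444194023534 [0.01062914 0.10974545] -0.1928145919638994 -0.0782863558384095
12483 0.16302172456113728 [0.05068577 0.16801185] -0.11820045802183268 -0.08947993627188741
[-0.8 -0.8 -2.4] [0.56880839 0.26524099 0.19343028]
0.19 [ 0.1  0.9 -2.7]
0.188 [-1.  -0.6 -3.4]
0.1865 [-2.1 -0.6  3.6]
22.1
```

View pics/s5.png

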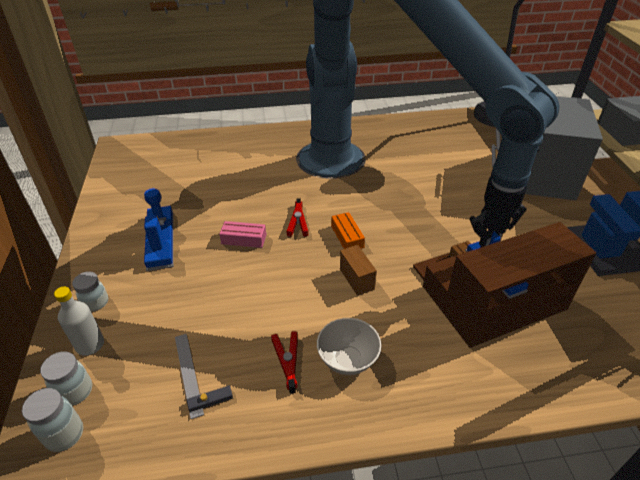

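The plane's nose shows through the rack's open side at (515,288), and floor contact is felt. I'll release, retreat and check.

Run:
```python
from h import *
R=rot(RA)
ctrl.grip(1.0); ctrl.pause(.2)
ctrl.line_to(off(HE,RA,-.044,0,.27),R,.2)
ctrl.line_to(off(HE,RA,-.17,0,.33),R,.25); ctrl.pause(.3)
c=ctrl.camera("wrist"); save(c,"w6.png"); W=cloud(c)
ax=np.array([np.cos(RA),np.sin(RA)])
p=W.reshape(-1,3); p=p[~np.isnan(p[:,0])]; d=p[:,:2]-HE[:2]; u=d@ax; v=d@[-ax[1],ax[0]]
for n,z0,z1,u0,u1 in (("body",.088,.1,-.11,0),("handle",.146,.162,-.09,-.01),("board",.172,.19,-.03,.05),("block",.038,.055,-.145,-.085)):
    m=(p[:,2]>z0)&(p[:,2]<z1)&(u>u0)&(u<u1)&(abs(v)<.05); print(n,m.sum(),np.percentile(u[m],[1,99]).round(4),np.percentile(v[m],[1,99]).round(4),np.polyfit(u[m],p[m,2],1).round(3),np.median(p[m,2]).round(4))
print(ctrl.get_wrist_force().round(1),ctrl.get_time_s())
```

```text
body 4480 [-0.0832 -0.0333] [-0.0242  0.0229] [0.002 0.094] 0.0944
handle 1330 [-0.0585 -0.0437] [-0.0111  0.0099] [0.115 0.158] 0.152Traceback (most recent call last):
  File "<stdin>", line 10, in <module>
    return _quantile_unchecked(
        a, q, axis, out, overwrite_input, method, keepdims, weights)
    return _ureduce(a,
                    func=_quantile_ureduce_func,
    ...<5 lines>...
                    overwrite_input=overwrite_input,
                    method=method)
    r = func(a, **kwargs)
    result = _quantile(arr,
                       quantiles=q,
    ...<2 lines>...
                       out=out,
                       weights=wgt)
    slices_having_nans = np.isnan(arr[-1, ...])
                                  ~~~^^^^^^^^^
IndexError: index -1 is out of bounds for axis 0 with size 0
```

View pics/w6.png

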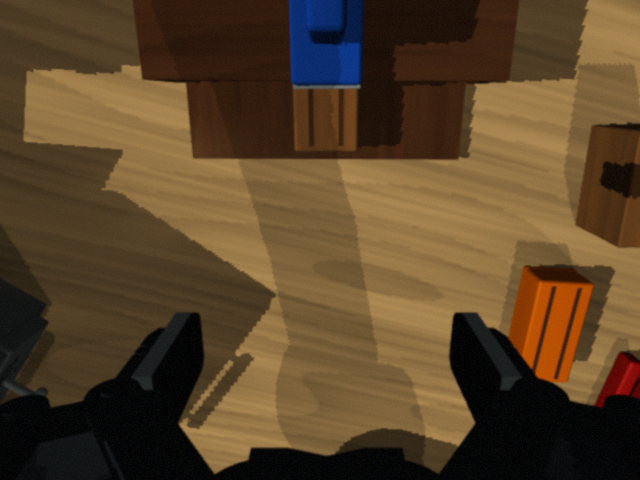

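The plane is level, with its tail at (325,85), so its centre is about 4 mm in front of the top board's edge. The block is undisturbed below it, and the gripper is clear. Handing in.

```bash
python3 -c "
from plant import ctrl
print(ctrl.get_time_s(), ctrl.close_job())"
```

```text
the job is handed in; nothing more can be done
24.5667 None
```

I handed the job in at about 24.6 s: the last camera check showed the block on the bottom tier and the blue plane on the upper tier, both level, end-on and about half under their boards, but no verdict came back.

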